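Unstack the wooden blocks into their fitted trays

TASK

Take the pile of four wooden pieces apart from the top down, one piece at a time, and lay each one flat in the low tray whose recess is cut to its outline, so that it rests fully down on the tray's floor inside the rim. Do not let any piece tip over or tumble on the way.

Things in the scene. Friction and masses are not known exactly. Their poses are not given: they have to be found in the camera images.
- square_block: pale square wooden block, 60 x 60 x 30 mm (x, y, z), a plain solid block; starts on top of the pile, about 83 to 113 mm above the table. Origin: centre of its underside; x and y along its sides, z up
- long_strip: long thin dark wooden strip, 30 x 160 x 15 mm (x, y, z), a plain solid block; second from the top, lying across the thick block, about 68 to 83 mm above the table. Origin: centre of its underside; x and y along its sides, z up
- thick_block: pale thick wooden bar, 38 x 130 x 38 mm (x, y, z), a plain solid block; third from the top, lying across the wide block, about 30 to 68 mm above the table. Origin: centre of its underside; x and y along its sides, z up
- wide_block: reddish wide wooden block, 60 x 110 x 30 mm (x, y, z), a plain solid block; lies on the table at the bottom of the pile, one end sticking out from under the rest. Origin: centre of its underside; x and y along its sides, z up
- square_tray: low fixed plywood tray, 96 x 96 mm outside (x, y), recess 80 x 80 mm for the square block (any way round), axes as the piece's, 10 mm play all round; recess floor 6 mm above the table; dark rim 8 mm wide, 6 mm above that floor, with a finger gap mid-side (44 mm wide; 64 mm in sides over 120 mm). Origin: centre of its underside; z up
- long_tray: low fixed plywood tray, 66 x 196 mm outside (x, y), recess 50 x 180 mm for the long strip, axes as the piece's, 10 mm play all round; recess floor 6 mm above the table; dark rim 8 mm wide, 6 mm above that floor, with a finger gap mid-side (44 mm wide; 64 mm in sides over 120 mm). Origin: centre of its underside; z up
- thick_tray: low fixed plywood tray, 74 x 166 mm outside (x, y), recess 58 x 150 mm for the thick block, axes as the piece's, 10 mm play all round; recess floor 6 mm above the table; dark rim 8 mm wide, 6 mm above that floor, with a finger gap mid-side (44 mm wide; 64 mm in sides over 120 mm). Origin: centre of its underside; z up
- wide_tray: low fixed plywood tray, 96 x 146 mm outside (x, y), recess 80 x 130 mm for the wide block, axes as the piece's, 10 mm play all round; recess floor 6 mm above the table; dark rim 8 mm wide, 6 mm above that floor, with a finger gap mid-side (44 mm wide; 64 mm in sides over 120 mm). Origin: centre of its underside; z up
Things that resemble listed ones, but are neither listed nor needed, are in the scene too. Leave any black look-alike of the wide_block alone.

How it is judged:
By the outcome, as a careful person would: the job done as asked, in the order asked, and still so for the second after the job is handed in, with the robot touching nothing.
It also fails if it takes over 122 s, if anything falls off the work surface, if the arm or the gripper's body presses on something with over 40 N, if the wrist force passes 120 N, or if a joint passes its speed limit or range.

ROBOT

A 6-joint arm with a two-finger parallel gripper is mounted at the origin on a cart in front of the work surface, level with it; the furniture and walls round the work are solid. World frame = base frame: x ahead of the robot, y to its left, z up, the work surface at z = 0. Lengths are in m, angles in rad, forces in N, time in s.
With the tool pointing down it reaches from about 0.35 to 0.975 m from the base axis. Payload 4.9 kg.
Tool frame: the origin (TCP) lies between the finger pads; the fingertips stand 25 mm ahead of it and the grasp point (between the pads) lies 6 mm ahead of it; z points along the fingers, y is the line along which they close (so a half turn about z gives the same grasp; the last joint's range is limited). The gripper opens to 85 mm and grips with 20 to 120 N. Pads are 22 mm wide; open, the fingers measure 114 mm over their backs; the gripper's body (76 mm by 85 mm) begins 54 mm behind the grasp point. The pads swing forward as they close: fully open they stand 13 mm farther back than shut.
Start: joints at [1.093, 0.053, 1.613, -0, 1.476, -0.119], TCP at [0.219, 0.585, 0.256] pointing down, gripper open.
Joint ranges: [-3.01, 3.01], [-1.01, 2.22], [0.06, 2.58], [-1.02, 4.17], [0.09, 2.62], [-3.14, 3.14]. Speed limits (rad/s): [2.57, 2.57, 3.14, 3.14, 3.14, 3.14].

INTERFACE

Orientations are given as a unit quaternion [w, x, y, z].
In Python, from plant import manip gives the robot as it stands.
- The arm moves only by the shell command python3 -m inch 'ROWS'. ROWS is JSON, a list of rows, each a list of 3 entries, a list of its own where there are three numbers: the shift along the tool's x, y, z in m, then the turn, a rotation vector about the tool's x, y, z in rad, then the opening, from 0 (shut) to 1 (fully open). A call has 1 to 8 rows; each row shifts and turns the commanded pose from where the row before left it, along the tool's axes as they then stand; what a row does not reach is not made up. A row lasts 1/10 s, in which the tool goes at most 50 mm and 8.59 degrees, less where a joint would pass 70% of its speed; a pose out of reach is approached as far as the arm can. A call with a gripper value outside its range is refused whole. The fingers move at their own pace and stop on an object; the grip force is fixed at half the most. Time passes only in rows, so rows that do not move let the fingers close. It gives the time, the measured TCP pose, the force, the opening and the grip force at its end, in the units of the state.
- manip.state(): the state, without advancing time (a new reading comes with each control period).
- manip.grab_frame(name): name is "scene" or "top" or "wrist"; returns (picture, depth): 400x640x3 uint8, red, green, blue; 400x640 float32, m along the optical axis (not along the pixel's ray), 0 where there is no reading.
- manip.camera_params(name): a dict with "camera_matrix" (3x3 intrinsics, pixels), "rvec" (rotation vector, rad) and "tvec" (3), from world to camera coordinates, as OpenCV has them. Camera axes: x right, y down, z forward; pixel columns grow to the right and rows downward; lengths in m; the calibration is good to about 2 mm. A picture is of the moment at which its call begins: read the wrist's pose just before it. camera_params takes no time and is no camera call; for the wrist camera it gives the pose at the moment of the call.
- manip.job_done(): hands the job in; it is judged then, once.
Trained networks look in the newest picture that a camera, given by its name, has taken for a name from the list of things; names that differ only in an ending like _2 or _b are one class to them, and where a whole thing is asked for, a point or a joint stands for the part that bears it (a point fixed in the world has none). Each returns a list of dicts, best first, with "score" (0 to 1); they miss things now and then, are a little off and sometimes report something else, mostly with a low value. They report only what shows in the picture. A call takes as long as a camera call. They do not tell look-alikes from the thing itself.
- manip.look_for(camera, label): "point" ([x, y, z] in m, in world coordinates, good to about 4 mm: the middle of the surface that is visible of it).
The state is a dict: "time": time; "joint_pos": joint angles; "joint_vel": joint speeds; "joint_efforts": joint torques, N m; "tool_pos": TCP position; "tool_rot": TCP orientation; "contact_force": force on the tool from outside, world axes, zero at the start; "ft_torque": the same for the moment, N m; "gripper_width": opening from 0.0 (shut) to 1.0 (fully open); "grasp_force": force on a finger pad.
Only numpy, scipy, OpenCV 4.12 (cv2) and the standard library are available. Lean on these libraries where they do the work, as an engineer would, in place of code of your own. Each camera call takes 0.05 s, during which the arm holds its last target. There are 200 camera calls.

## Working session

There is one attempt and no reset: what is moved stays moved. The work goes in short steps, Python scripts to look and compute and a shell command to move; the robot and the scene stay as the last step left them, time stands still between calls to the robot, and variables do not carry over. Pictures are saved under pics/ and viewed, at most 17 in all, crops included, and the job is handed in when it is done.

```bash
mkdir -p pics; ls; cat > h.py <<'E'
import numpy as np, cv2, sys
from scipy.spatial.transform import Rotation as R
from plant import manip
def cam(n):
    p=manip.camera_params(n); return np.array(p["camera_matrix"]),cv2.Rodrigues(np.array(p["rvec"],float))[0],np.array(p["tvec"],float).ravel()
def cloud(n):
    K,Rm,t=cam(n); im,d=manip.grab_frame(n)
    v,u=np.mgrid[0:400,0:640]
    c=np.stack([(u-K[0,2])/K[0,0]*d,(v-K[1,2])/K[1,1]*d,d],-1)
    return im,d,(c-t)@Rm
def save(im,f): cv2.imwrite("pics/"+f,cv2.cvtColor(im,cv2.COLOR_RGB2BGR))
E
python3 - <<'E'
from h import *
for n in ["scene","top"]:
    im,d,P=cloud(n); save(im,n+"0.png"); np.savez("/tmp/"+n+"0.npz",im=im,d=d,P=P)
s=manip.state(); print(s["time"],s["tool_pos"],s["tool_rot"],s["contact_force"],s["gripper_width"])
E
```

```text
pics
0.1 [0.21924834 0.58473632 0.2551964 ] [-2.71551193e-04  1.78451418e-01  9.83948292e-01 -8.80942929e-04] [ 0.79726007 -0.09876028 -0.47716723] 1.0000154402122958
```

View pics/scene0.png

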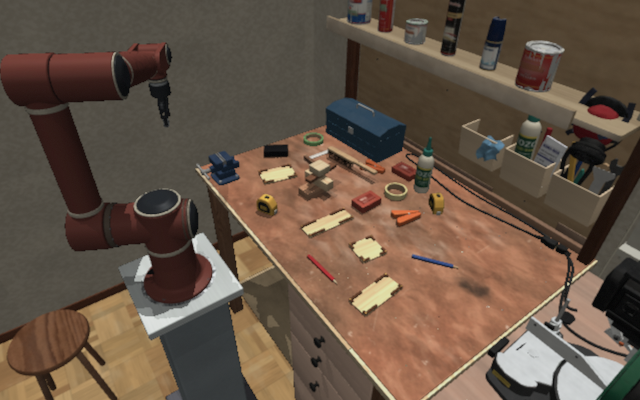

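View pics/top0.png

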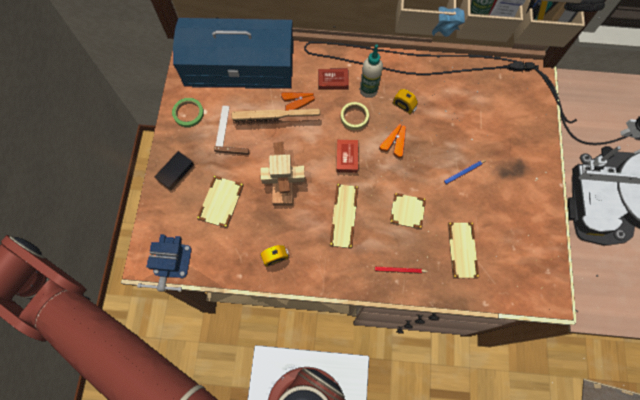

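Top view: pile at (283,175); trays at (220,202), (344,216), (408,211), (463,250); black look-alike at (174,170). Next I measure the trays and enlarge the pile.

```bash
cat > m.py <<'E'
from h import *
z=np.load("/tmp/top0.npz"); im,P=z["im"],z["P"]
save(cv2.resize(im[130:225,225:345],(800,633),interpolation=cv2.INTER_CUBIC)[:600],"pile.png")
K,Rm,t=cam("top")
print("cam",-Rm.T@t)
hsv=cv2.cvtColor(im,cv2.COLOR_RGB2HSV)
for n,(u,v) in dict(A=(220,202),B=(344,216),C=(408,211),D=(463,250)).items():
    sub=np.zeros(im.shape[:2],bool); sub[v-45:v+45,u-32:u+32]=1
    c=hsv[v,u]
    m=sub&(hsv[...,2]>180)&(abs(hsv[...,0].astype(int)-c[0])<8)&(P[...,2]<.03)
    k,l,st,_=cv2.connectedComponentsWithStats(m.astype(np.uint8)); m=l==l[v,u]
    q=P[m]; print(n,c,"z",np.median(q[:,2]),cv2.minAreaRect(q[:,:2].astype(np.float32)*1000), q[:,:2].mean(0))
# pile layers
sub=np.zeros(im.shape[:2],bool); sub[135:215,240:330]=1
for a,b in [(.105,.12),(.077,.09),(.062,.075),(.024,.036)]:
    m=sub&(P[...,2]>a)&(P[...,2]<b); q=P[m]
    print(a,m.sum(),np.median(q[:,2]),cv2.minAreaRect(q[:,:2].astype(np.float32)*1000),q.mean(0))
for n in ["square_block","long_strip","thick_block","wide_block","wide_tray","long_tray","square_tray","thick_tray"]:
    print(n,[(np.round(r["point"],3),round(r["score"],2)) for r in manip.look_for("top",n)])
E
python3 m.py
```

```text
cam [ 0.08796546 -0.02458773  1.46955273]
A [ 31  67 228] z 0.0057290750582991885 ((557.775146484375, 316.2473449707031), (94.35652923583984, 144.26785278320312), 78.2665023803711) [0.55704334 0.31665259]
B [ 24  89 228] z 0.006110603893289714 ((549.9757690429688, -62.56150436401367), (65.9171371459961, 200.78306579589844), 88.18204498291016) [ 0.54691879 -0.06266122]
C [ 30  72 227] z 0.006322939423936755 ((580.6635131835938, -254.88931274414062), (94.656005859375, 96.74668884277344), 83.51923370361328) [ 0.57994972 -0.25505267]
D [ 29  73 227] z 0.006543252424056722 ((472.94769287109375, -422.43524169921875), (166.5581817626953, 72.96992492675781), 6.178141117095947) [ 0.47222947 -0.42358939]
0.105 401 0.11265901954918417 ((652.1239624023438, 137.46157836914062), (64.64169311523438, 59.563018798828125), 9.946831703186035) [0.65020158 0.13701863 0.1126183 ]
0.077 289 0.08295665076656263 ((658.2318725585938, 135.16949462890625), (161.8482208251953, 52.5935173034668), 5.627871990203857) [0.65184962 0.1345606  0.08321554]
0.062 287 0.06791097722822427 ((621.2017822265625, 127.81726837158203), (85.58709716796875, 128.05398559570312), 8.76803207397461) [0.64202253 0.12854665 0.06787116]
0.024 304 0.030230849459559665 ((630.6964721679688, 190.5399169921875), (226.22406005859375, 103.14216613769531), 68.02750396728516) [0.59014333 0.13175616 0.03006973]
square_block [(array([0.65 , 0.136, 0.112]), 0.7), (array([0.633, 0.106, 0.07 ]), 0.16)]
long_strip [(array([0.62 , 0.134, 0.083]), 0.82)]
thick_block [(array([0.636, 0.104, 0.067]), 0.68)]
wide_block [(array([0.586, 0.129, 0.03 ]), 0.82), (array([0.64 , 0.468, 0.03 ]), 0.65), (array([ 0.471, -0.42 ,  0.004]), 0.37)]
wide_tray [(array([0.556, 0.32 , 0.008]), 0.91)]
long_tray [(array([ 0.544, -0.058,  0.004]), 0.58), (array([0.619, 0.132, 0.084]), 0.37)]
square_tray [(array([ 0.579, -0.255,  0.009]), 0.94)]
thick_tray [(array([ 0.471, -0.417,  0.007]), 0.59)]
```

View pics/pile.png

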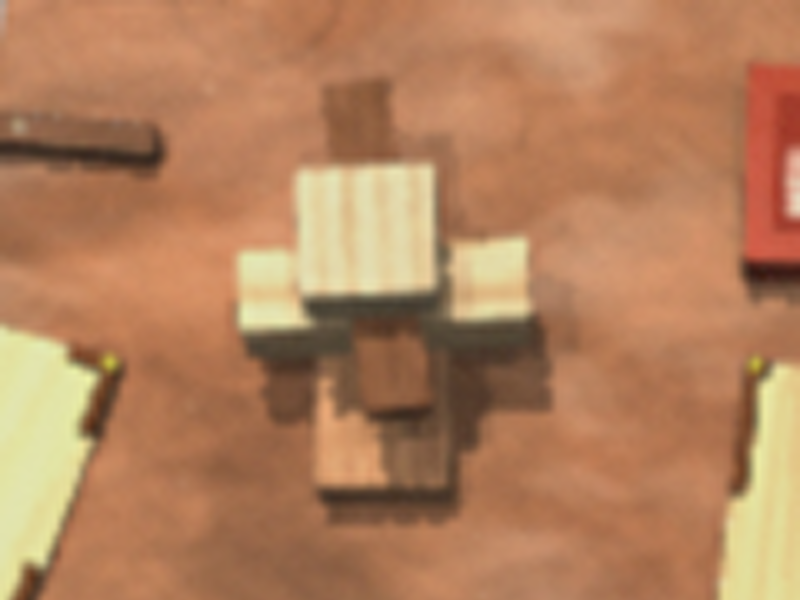

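Crop: pale square on top at (365,230), dark strip ends at (360,115)/(392,365), pale bar across behind it, reddish wide block's near end at (385,440). The bottom reddish block is the target; the black one at top-view (174,170) is the look-alike. By size, A is the wide tray, B long, C square and D thick. I'll move above the pile for a close look.

```bash
python3 -m inch '[[[-0.039,-0.02,-0.008],[0,0,0],1],[[-0.039,-0.02,-0.008],[0,0,0],1],[[-0.039,-0.02,-0.008],[0,0,0],1],[[-0.039,-0.02,-0.008],[0,0,0],1],[[-0.039,-0.02,-0.008],[0,0,0],1],[[-0.039,-0.02,-0.008],[0,0,0],1],[[-0.039,-0.02,-0.008],[0,0,0],1]]' && python3 -m inch '[[[-0.039,-0.02,-0.008],[0,0,0],1],[[-0.039,-0.02,-0.008],[0,0,0],1],[[-0.039,-0.02,-0.008],[0,0,0],1],[[-0.039,-0.02,-0.008],[0,0,0],1],[[-0.039,-0.02,-0.008],[0,0,0],1],[[-0.039,-0.02,-0.008],[0,0,0],1],[[-0.039,-0.02,-0.008],[0,0,0],1],[[0,0,0],[0,0,0],1]]'
python3 - <<'E'
from h import *
K,Rm,t=cam("wrist"); print("cam",-Rm.T@t, Rm)
im,d,P=cloud("wrist"); save(im,"w1.png"); np.savez("/tmp/w1.npz",im=im,d=d,P=P)
E
```

```text
time: 1.2
tool_pos: [0.4268, 0.3568, 0.3129]
tool_rot: [0.0, 0.178, 0.984, 0.0]
contact_force: [1.7, 0.8, 0.3]
gripper_width: 1.0
grasp_force: 0.0
time: 2.0
tool_pos: [0.6351, 0.1272, 0.3689]
tool_rot: [0.001, 0.181, 0.983, -0.0]
contact_force: [0.5, 0.6, 0.2]
gripper_width: 0.999
grasp_force: 0.0
cam [0.56724689 0.15323336 0.48654189] [[ 3.56282517e-01  9.34378277e-01  5.80164965e-05]
 [ 8.95118005e-01 -3.41330211e-01  2.86805585e-01]
 [ 2.68004712e-01 -1.02131884e-01 -9.57988806e-01]]
```

View pics/w1.png

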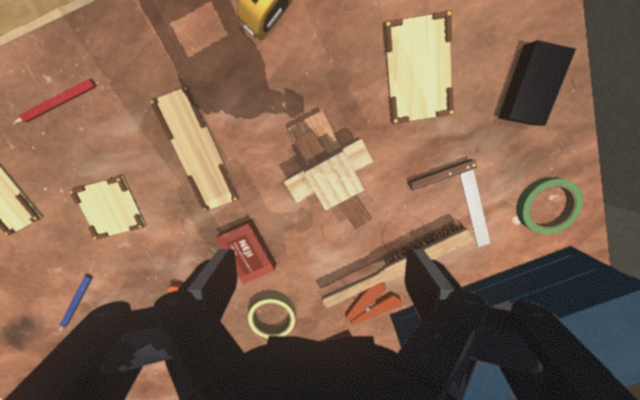

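The wrist view shows the pile at (328,165), the trays and the black look-alike at (537,82). Next I fit rectangles of known size to each layer and tray.

```bash
cat >> h.py <<'E'
from scipy.optimize import minimize
SZ=dict(square_block=(60,60),long_strip=(30,160),thick_block=(38,130),wide_block=(60,110))
def fit(q,size,yaws,shrink=2):
    # q Nx2 mm; rect x=size0 (axis at yaw), y=size1; returns cx,cy,yaw
    h=(np.array(size)-2*shrink)/2; best=None
    def f(p):
        c,s=np.cos(p[2]),np.sin(p[2]); r=(q-p[:2])@np.array([[c,-s],[s,c]])
        o=np.maximum(abs(r)-h,0); return np.minimum(np.hypot(*o.T)**2,64).mean()
    for y in yaws:
        r=minimize(f,[*np.median(q,0),y],method="Nelder-Mead",options=dict(initial_simplex=np.array([[*np.median(q,0),y]]*4)+np.array([[0,0,0],[15,0,0],[0,15,0],[0,0,.15]]),maxiter=800))
        if best is None or r.fun<best.fun: best=r
    return np.round(best.x[:2],1),round(np.degrees(best.x[2]),1),round(best.fun,2)
def blob(P,zlo,zhi,ctr,rad):
    m=(P[...,2]>zlo)&(P[...,2]<zhi)&(np.hypot(P[...,0]-ctr[0],P[...,1]-ctr[1])<rad)
    m=cv2.morphologyEx(m.astype(np.uint8),cv2.MORPH_OPEN,np.ones((3,3)))>0
    return P[m][:,:2]*1000, m
def tray(im,P,ctr,rad):
    hsv=cv2.cvtColor(im,cv2.COLOR_RGB2HSV)
    m=(P[...,2]>-.004)&(P[...,2]<.02)&(np.hypot(P[...,0]-ctr[0],P[...,1]-ctr[1])<rad)&(hsv[...,2]>150)&(hsv[...,0]>20)&(hsv[...,0]<36)
    m=cv2.morphologyEx(m.astype(np.uint8),cv2.MORPH_OPEN,np.ones((3,3)))>0
    return P[m][:,:2]*1000
E
python3 - <<'E'
from h import *
c=(.64,.13)
for f in ["w1","top0"]:
    z=np.load(f"/tmp/{f}.npz"); im,P=z["im"],z["P"]
    for n,a,b in [("square_block",.110,.116),("long_strip",.081,.0855),("thick_block",.066,.070),("wide_block",.028,.032)]:
        q,m=blob(P,a,b,c,.12); print(f,n,len(q),fit(q,SZ[n],[-.1,.1,.3]),q.min(0),q.max(0))
    for n,ct,s,r in [("wide",(.557,.316),(96,146),.1),("long",(.548,-.0625),(66,196),.11),("square",(.58,-.255),(96,96),.08),("thick",(.472,-.423),(74,166),.1)]:
        q=tray(im,P,ct,r)
        if len(q)>50: print(f,n,len(q),fit(q,s,[-.4,0,.2,1.57,1.2]))
E
```

```text
w1 square_block 1969 (array([652.4, 140. ]), np.float64(8.2), np.float64(0.17)) [619.43084489 106.93529088] [685.13070595 172.81458148]
w1 long_strip 1249 (array([659.6, 138.8]), np.float64(103.7), np.float64(0.19)) [579.72486436 106.25352794] [739.00833353 170.87847234]
w1 thick_block 1037 (array([645.7, 134.8]), np.float64(8.3), np.float64(0.2)) [618.67844461  68.66610878] [673.37626454 200.72626631]
w1 wide_block 885 (array([580.2, 136. ]), np.float64(-42.9), np.float64(0.0)) [561.71147277  99.6088905 ] [624.43228779 163.9942776 ]
w1 wide 5350 (array([559.2, 318.8]), np.float64(76.1), np.float64(0.01))
w1 long 197 (array([618.8, -62.4]), np.float64(95.7), np.float64(0.0))
w1 square 2294 (array([ 581.2, -251.7]), np.float64(82.7), np.float64(0.04))
w1 thick 960 (array([ 511.2, -404.8]), np.float64(42.5), np.float64(0.0))
top0 square_block 83 (array([652.4, 136.9]), np.float64(3.2), np.float64(0.0)) [632.74973231 108.67104541] [676.62011488 162.59513755]
top0 long_strip 18 (array([709.1, 145.4]), np.float64(-5.7), np.float64(0.0)) [702.08268405 141.28299312] [716.34860768 151.49520171]
top0 thick_block 18 (array([641.5, 136.5]), np.float64(-5.7), np.float64(0.0)) [636.92466327  80.48924705] [647.16944101 192.67150933]
  return _methods._mean(a, axis=axis, dtype=dtype,
  ret = um.true_divide(
h.py:19: RuntimeWarning: Mean of empty slice.
  o=np.maximum(abs(r)-h,0); return np.minimum(np.hypot(*o.T)**2,64).mean()
  ret = ret.dtype.type(ret / rcount)
Traceback (most recent call last):
ValueError: zero-size array to reduction operation minimum which has no identity
```

```bash
cat >> h.py <<'E'
def plan(x,y,z,closeyaw=None):
    s=manip.state(); p=np.array(s["tool_pos"]); w=s["tool_rot"]; Rt=R.from_quat([*w[1:],w[0]])
    M=Rt.as_matrix(); cur=np.degrees(np.arctan2(M[1,1],M[0,1])); print("t",round(s["time"],1),"pos",p.round(4),"closeyaw",round(cur,2),"tilt",(M[:,2]).round(3),"q6",round(s["joint_pos"][5],2),"F",np.round(s["contact_force"],1),"w",round(s["gripper_width"],3))
    if closeyaw is None: closeyaw=cur
    th=(closeyaw-cur+90)%180-90
    # target frame pointing exactly down
    a=np.radians(cur+th); ty=np.array([np.cos(a),np.sin(a),0]); tz=np.array([0,0,-1.]); tx=np.cross(ty,tz)
    T=np.stack([tx,ty,tz],1)
    print("turn rotvec",R.from_matrix(M.T@T).as_rotvec().round(4),"then shift",(T.T@(np.array([x,y,z])-p)).round(4))
E
python3 - <<'E'
from h import *
z=np.load("/tmp/w1.npz"); P=z["P"]
q=P[220:330,180:460].reshape(-1,3); d=z["d"][220:330,180:460].ravel(); q=q[(d>0.02)&(d<.25)]
print(len(q), q[:,2].min() if len(q) else 0, np.percentile(q[:,2],[.5,2]) if len(q) else 0)
plan(.652,.139,.150,98.2); plan(.652,.139,.110,98.2)
E
```

```text
6912 0.35605917192093567 [0.35813716 0.36042965]
t 2.0 pos [0.6337 0.1292 0.3684] closeyaw 69.23 tilt [ 0.  0. -1.] q6 -1.12 F [-0.6  0.4 -0.5] w 0.996
turn rotvec [ 0.000e+00  2.000e-04 -5.056e-01] then shift [-0.0195  0.0071  0.2184]
t 2.0 pos [0.6337 0.1292 0.3684] closeyaw 69.23 tilt [ 0.  0. -1.] q6 -1.12 F [-0.6  0.4 -0.5] w 0.996
turn rotvec [ 0.000e+00  2.000e-04 -5.056e-01] then shift [-0.0195  0.0071  0.2584]
```

```bash
python3 -m inch '[[[0,0,0],[0,0,-0.1265],1],[[0,0,0],[0,0,-0.1265],1],[[0,0,0],[0,0,-0.1265],1],[[0,0,0],[0,0,-0.1265],1],[[-0.0195,0.007,0.03],[0,0,0],1],[[0,0,0.04],[0,0,0],1],[[0,0,0.04],[0,0,0],1],[[0,0,0.04],[0,0,0],1]]' && python3 -m inch '[[[0,0,0.03],[0,0,0],1],[[0,0,0.02],[0,0,0],1],[[0,0,0],[0,0,0],1],[[0,0,0],[0,0,0],1]]'
python3 - <<'E'
from h import *
plan(.652,.139,.104,98.2)
im,d,P=cloud("wrist"); save(im,"w2.png"); np.savez("/tmp/w2.npz",im=im,d=d,P=P)
q,m=blob(P,.110,.116,(.65,.14),.06); print(len(q),fit(q,(60,60),[.1,.2]))
E
```

```text
time: 2.85
tool_pos: [0.6497, 0.1425, 0.2168]
tool_rot: [0.0, -0.074, 0.997, 0.0]
contact_force: [1.2, 0.0, -0.4]
gripper_width: 0.998
grasp_force: 0.0
time: 3.25
tool_pos: [0.6502, 0.1419, 0.1686]
tool_rot: [-0.0, -0.074, 0.997, 0.0]
contact_force: [0.6, -0.3, 1.0]
gripper_width: 1.0
grasp_force: 0.0
t 3.2 pos [0.6502 0.1419 0.1686] closeyaw 98.5 tilt [-0.  0. -1.] q6 -1.62 F [ 0.6 -0.3  1. ] w 1.0
turn rotvec [ 0.0002 -0.0003  0.0052] then shift [-0.0014 -0.0032  0.0646]
7790 (array([652. , 139.7]), np.float64(8.4), np.float64(0.16))
```

View pics/w2.png

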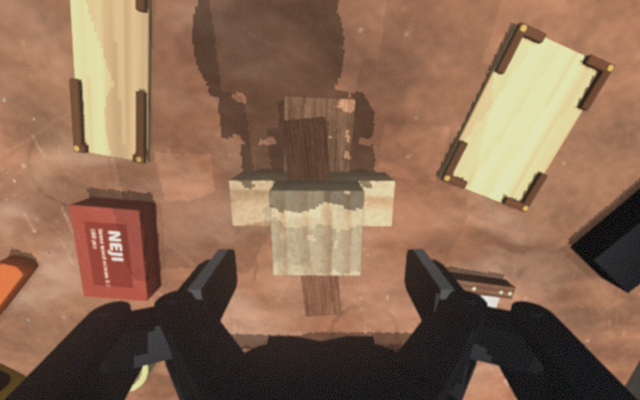

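The block is centred between the fingers, at (317,235) in the view. I descend and grip.

```bash
python3 -m inch '[[[-0.0014,-0.0026,0.025],[0,0,0.005],1],[[0,0,0.025],[0,0,0],1],[[0,0,0.0146],[0,0,0],1],[[0,0,0],[0,0,0],1],[[0,0,0],[0,0,0],0],[[0,0,0],[0,0,0],0],[[0,0,0],[0,0,0],0],[[0,0,0],[0,0,0],0]]' && python3 -m inch '[[[0,0,0],[0,0,0],0],[[0,0,-0.01],[0,0,0],0],[[0,0,-0.04],[0,0,0],0],[[0,0,-0.04],[0,0,0],0],[[0,0,-0.04],[0,0,0],0],[[0,0,0],[0,0,0],0]]'
python3 - <<'E'
from h import *
im,d,P=cloud("wrist"); save(im,"w3.png"); np.savez("/tmp/w3.npz",im=im,d=d,P=P)
q=P[(d>.02)&(d<.3)]; s=manip.state(); print(s["tool_pos"])
for n,a,b in [("long_strip",.081,.0855),("thick_block",.066,.070)]:
        q,m=blob(P,a,b,(.64,.13),.12); print(n,len(q),fit(q,SZ[n],[-.1,.1,.3]),q.min(0),q.max(0))
plan(.5807,-.2535,.16,83.1+90)
E
```

```text
time: 4.1
tool_pos: [0.6539, 0.1389, 0.1063]
tool_rot: [0.002, -0.071, 0.997, 0.0]
contact_force: [-0.0, 1.1, 6.3]
gripper_width: 0.69
grasp_force: 64.9
time: 4.7
tool_pos: [0.6555, 0.1391, 0.2427]
tool_rot: [0.007, -0.071, 0.997, 0.0]
contact_force: [0.7, 0.8, 1.1]
gripper_width: 0.692
grasp_force: 64.6
[0.65420002 0.13891334 0.23892034]
long_strip 2801 (array([657.9, 138.1]), np.float64(-76.4), np.float64(0.16)) [579.36490176 106.36255878] [669.30097183 154.43210307]
thick_block 3373 (array([645.9, 134.5]), np.float64(8.2), np.float64(0.18)) [618.47709476  67.9977566 ] [673.28575352 200.68192816]
t 4.8 pos [0.6542 0.1389 0.2389] closeyaw 98.15 tilt [ 0.008  0.001 -1.   ] q6 -1.61 F [ 0.1  0.3 -0.6] w 0.693
turn rotvec [-0.0055  0.0065 -1.3081] then shift [0.3984 0.0258 0.0789]
```

View pics/w3.png

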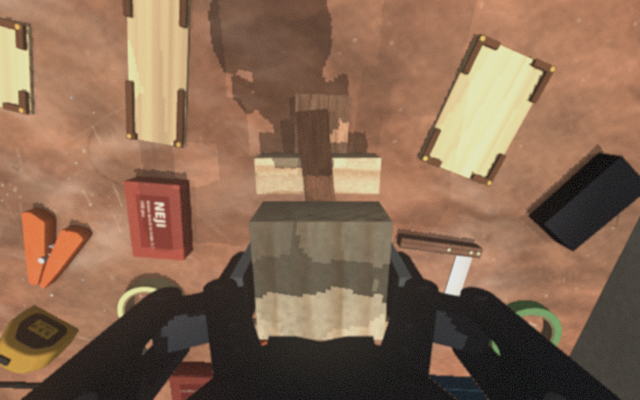

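Holding the square block (opening 0.69); the strip and bar are undisturbed. Next, travel to the square tray.

```bash
python3 - <<'E'
from h import *
plan(.5807,-.2535,.20,83.1)
E
```

```text
t 4.8 pos [0.6542 0.1389 0.2389] closeyaw 98.15 tilt [ 0.008  0.001 -1.   ] q6 -1.61 F [ 0.1  0.3 -0.6] w 0.693
turn rotvec [0.0007 0.0079 0.2626] then shift [ 0.0258 -0.3984  0.0389]
```

```bash
python3 -m inch '[[[0,0,0],[0,0.004,0.131],0],[[0,0,0],[0,0.004,0.131],0],[[0.0026,-0.025,0.0039],[0,0,0],0],[[0.0026,-0.04,0.0039],[0,0,0],0],[[0.0026,-0.045,0.0039],[0,0,0],0],[[0.0026,-0.045,0.0039],[0,0,0],0],[[0.0026,-0.045,0.0039],[0,0,0],0],[[0.0026,-0.045,0.0039],[0,0,0],0]]' && python3 -m inch '[[[0.0026,-0.045,0.0039],[0,0,0],0],[[0.0026,-0.045,0.0039],[0,0,0],0],[[0.0026,-0.038,0.0039],[0,0,0],0],[[0.0026,-0.025,0.0039],[0,0,0],0],[[0,0,0],[0,0,0],0],[[0,0,0],[0,0,0],0]]'
python3 - <<'E'
from h import *
im,d,P=cloud("wrist"); save(im,"w4.png"); np.savez("/tmp/w4.npz",im=im,d=d,P=P)
im2,d2,P2=cloud("top"); np.savez("/tmp/top4.npz",im=im2,d=d2,P=P2)
for n,I,Q in [("w",im,P),("t",im2,P2)]:
    q=tray(I,Q,(.58,-.255),.085); print(n,len(q),cv2.minAreaRect(q.astype(np.float32)))
plan(.5807,-.2535,.05,83.1)
E
```

```text
time: 5.55
tool_pos: [0.6057, -0.104, 0.2084]
tool_rot: [-0.006, 0.06, 0.998, 0.0]
contact_force: [0.7, -0.0, -0.0]
gripper_width: 0.691
grasp_force: 64.6
time: 6.15
tool_pos: [0.5777, -0.253, 0.1935]
tool_rot: [-0.005, 0.06, 0.998, 0.001]
contact_force: [0.0, -0.3, -0.3]
gripper_width: 0.695
grasp_force: 64.6
w 3186 ((564.0081176757812, -250.21759033203125), (93.86420440673828, 59.5990104675293), 83.21969604492188)
t 0 ((0.0, 0.0), (0.0, 0.0), 0.0)
t 6.2 pos [ 0.5785 -0.2522  0.1945] closeyaw 83.19 tilt [-0.009  0.001 -1.   ] q6 -1.98 F [ 0.3  0.5 -0.4] w 0.693
turn rotvec [-0.0001 -0.0092  0.0015] then shift [-0.0023 -0.001   0.1445]
```

View pics/w4.png

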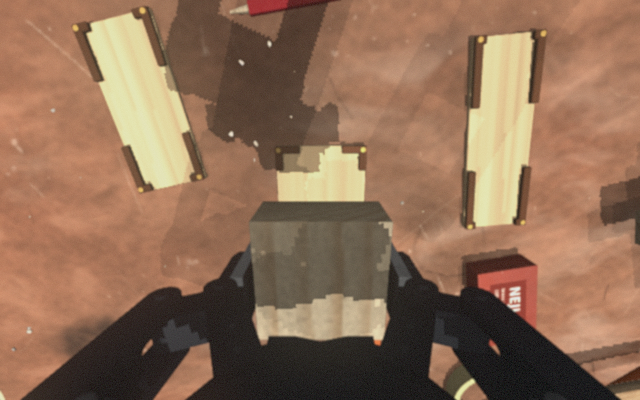

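Tray C is directly ahead and below, and yaw matches. Lowering.

```bash
python3 -m inch '[[[-0.002,0,0.03],[0,-0.009,0.0],0],[[0,0,0.04],[0,0,0],0],[[0,0,0.04],[0,0,0],0],[[0,0,0.03],[0,0,0],0],[[0,0,0.01],[0,0,0],0],[[0,0,0],[0,0,0],0],[[0,0,0],[0,0,0],0]]'
python3 - <<'E'
from h import *
plan(.581,-.2525,.030,83.2)
E
```

```text
time: 6.95
tool_pos: [0.5819, -0.2538, 0.0472]
tool_rot: [0.002, 0.059, 0.998, -0.001]
contact_force: [0.5, 0.2, -0.7]
gripper_width: 0.697
grasp_force: 64.7
t 7.0 pos [ 0.5819 -0.2538  0.0472] closeyaw 83.19 tilt [ 0.003 -0.002 -1.   ] q6 -1.98 F [ 0.5  0.2 -0.7] w 0.697
turn rotvec [-0.0021  0.0036 -0.0002] then shift [0.001  0.0011 0.0172]
```

```bash
python3 -m inch '[[[0.001,0.001,0.006],[0,0.003,0],0],[[0,0,0.004],[0,0,0],0],[[0,0,0],[0,0,0],0],[[0,0,0],[0,0,0],0]]'; python3 -m inch '[[[0,0,0.003],[0,0,0],0],[[0,0,0],[0,0,0],0]]';python3 -m inch '[[[0,0,0.002],[0,0,0],0],[[0,0,0],[0,0,0],0]]'
```

```text
time: 7.35
tool_pos: [0.5798, -0.2527, 0.0356]
tool_rot: [-0.001, 0.06, 0.998, -0.001]
contact_force: [0.5, 1.2, -0.4]
gripper_width: 0.69
grasp_force: 64.7
time: 7.55
tool_pos: [0.5795, -0.2526, 0.032]
tool_rot: [-0.001, 0.06, 0.998, -0.0]
contact_force: [0.4, -0.6, -0.7]
gripper_width: 0.693
grasp_force: 64.7
time: 7.75
tool_pos: [0.5795, -0.2525, 0.03]
tool_rot: [-0.001, 0.06, 0.998, -0.0]
contact_force: [-0.4, -0.3, -1.0]
gripper_width: 0.69
grasp_force: 64.7
```

```bash
for i in 1 2 3; do python3 -m inch '[[[0,0,0.001],[0,0,0],0],[[0,0,0],[0,0,0],0]]' | grep -E "pos|contact"; done
```

```text
tool_pos: [0.5798, -0.2527, 0.0295]
contact_force: [1.1, -0.1, -0.7]
tool_pos: [0.5799, -0.2527, 0.0294]
contact_force: [-3.5, 0.6, 5.6]
tool_pos: [0.5799, -0.2527, 0.0294]
contact_force: [-6.6, 2.8, 10.9]
```

Contact; release and retreat.

```bash
python3 -m inch '[[[0,0,-0.002],[0,0,0],0],[[0,0,0],[0,0,0],1],[[0,0,0],[0,0,0],1],[[0,0,0],[0,0,0],1],[[0,0,-0.01],[0,0,0],1],[[0,0,-0.04],[0,0,0],1],[[0,0,-0.05],[0,0,0],1],[[0,0,-0.05],[0,0,0],1]]'
python3 -m inch '[[[0,0,-0.05],[0,0,0],1],[[0,0,-0.03],[0,0,0],1],[[0,0,0],[0,0,0],1]]'
python3 - <<'E'
from h import *
im,d,P=cloud("wrist"); np.savez("/tmp/w5.npz",im=im,d=d,P=P)
q,m=blob(P,.030,.042,(.58,-.253),.07); print(len(q),fit(q,(60,60),[-.1,0.05]),np.percentile(P[m][:,2],[5,50,95]))
q=tray(im,P,(.58,-.253),.085);print(len(q),cv2.minAreaRect(q.astype(np.float32)))
plan(.659,.138,.25,103.6)
E
```

```text
time: 9.15
tool_pos: [0.5795, -0.2522, 0.1809]
tool_rot: [-0.001, 0.06, 0.998, -0.0]
contact_force: [0.9, -0.9, 0.1]
gripper_width: 1.0
grasp_force: 0.0
time: 9.45
tool_pos: [0.5827, -0.2538, 0.2679]
tool_rot: [0.005, 0.06, 0.998, -0.003]
contact_force: [0.3, -0.3, -0.4]
gripper_width: 0.997
grasp_force: 0.0
2311 (array([ 578.5, -252.3]), np.float64(-6.7), np.float64(0.16)) [0.03492267 0.03613502 0.0373472 ]
1207 ((581.0101928710938, -251.3091278076172), (91.74604034423828, 95.36935424804688), 82.35448455810547)
t 9.5 pos [ 0.5815 -0.2532  0.264 ] closeyaw 83.14 tilt [ 0.004 -0.005 -1.   ] q6 -1.98 F [ 0.5 -0.5 -1. ] w 0.998
turn rotvec [-0.0048  0.0042 -0.3571] then shift [-0.1673  0.362   0.014 ]
```

The square block rests flat (top at 36 mm, centred within 3 mm). Back to the strip.

```bash
python3 -m inch '[[[0,0,0],[-0.002,0.002,-0.119],1],[[0,0,0],[-0.002,0.002,-0.119],1],[[0,0,0],[0,0,-0.119],1],[[-0.0186,0.04,0.0015],[0,0,0],1],[[-0.0186,0.04,0.0015],[0,0,0],1],[[-0.0186,0.04,0.0015],[0,0,0],1],[[-0.0186,0.04,0.0015],[0,0,0],1],[[-0.0186,0.04,0.0015],[0,0,0],1]]' && python3 -m inch '[[[-0.0186,0.04,0.0015],[0,0,0],1],[[-0.0186,0.04,0.0015],[0,0,0],1],[[-0.0186,0.04,0.0015],[0,0,0],1],[[-0.0186,0.04,0.0015],[0,0,0],1],[[0,0,0],[0,0,0],1],[[0,0,0],[0,0,0],1]]'
python3 - <<'E'
from h import *
im,d,P=cloud("wrist"); save(im,"w6.png"); np.savez("/tmp/w6.npz",im=im,d=d,P=P)
for n,a,b in [("long_strip",.081,.0855),("thick_block",.066,.070)]:
        q,m=blob(P,a,b,(.64,.13),.12); print(n,len(q),fit(q,SZ[n],[-.1,.1,.3]),q.min(0),q.max(0))
plan(.665,.140,.09,103.6)
E
```

```text
time: 10.3
tool_pos: [0.6226, -0.0343, 0.2498]
tool_rot: [-0.005, -0.118, 0.993, 0.002]
contact_force: [0.5, -0.7, 0.3]
gripper_width: 0.999
grasp_force: 0.0
time: 10.9
tool_pos: [0.6572, 0.1376, 0.2442]
tool_rot: [-0.005, -0.119, 0.993, 0.002]
contact_force: [-0.1, -0.2, -0.5]
gripper_width: 1.002
grasp_force: 0.0
long_strip 4562 (array([659.3, 138.4]), np.float64(-76.4), np.float64(0.19)) [578.91166822 105.59683738] [740.27481977 171.2103837 ]
thick_block 3312 (array([645.7, 134.4]), np.float64(8.4), np.float64(0.18)) [618.06722579  68.05777421] [673.47453869 200.54929522]
t 10.9 pos [0.6574 0.1366 0.2447] closeyaw 103.61 tilt [-0.009  0.002 -1.   ] q6 -1.72 F [0.2 0.9 0.5] w 0.999
turn rotvec [ 0.0044 -0.0082  0.0002] then shift [-0.0082  0.0015  0.1547]
```

View pics/w6.png

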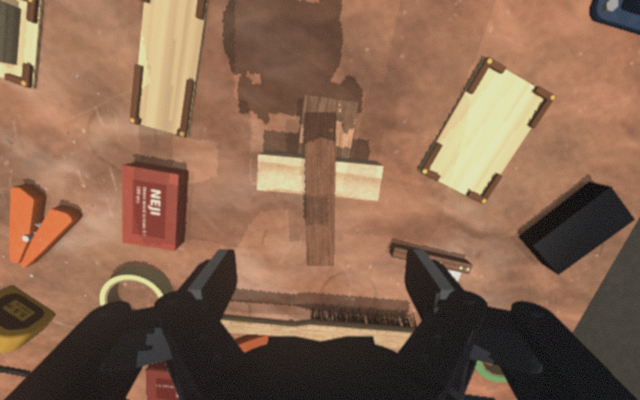

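The strip (318,190) still lies on the bar (320,175). I measure tip reach at 30 mm opening in the air before going low.

```bash
python3 -m inch '[[[-0.002,0,0],[0,0,0],0.353],[[0,0,0],[0,0,0],0.353],[[0,0,0],[0,0,0],0.353],[[0,0,0],[0,0,0],0.353],[[0,0,0],[0,0,0],0.353]]'
python3 - <<'E'
from h import *
def tips(P,d,tz):
    m=(d>.03)&(P[...,2]>tz-.04); q=P[m]; v=np.argwhere(m)
    i=np.argsort(q[:,2])[:60]; print("tips below TCP mm",(tz-np.percentile(q[i,2],[0,50,100]))*1000,v[i].mean(0))
z=np.load("/tmp/w6.npz"); tips(z["P"],z["d"],.2447)
s=manip.state(); im,d,P=cloud("wrist"); tips(P,d,s["tool_pos"][2]); print(s["tool_pos"],s["gripper_width"])
E
```

```text
time: 11.45
tool_pos: [0.6601, 0.1369, 0.2467]
tool_rot: [-0.003, -0.118, 0.993, 0.002]
contact_force: [-0.4, -0.3, -1.0]
gripper_width: 0.355
grasp_force: 0.0
tips below TCP mm [12.70428574 11.3685818  10.50680932] [266.21666667 303.3       ]
tips below TCP mm [24.82907949 21.92029303 20.64103918] [255.15       319.46666667]
[0.66013654 0.13692576 0.24667352] 0.3546116816201085
```

```bash
python3 -m inch '[[[0,0.0015,0.03],[0.004,-0.005,0],0.7],[[0,0,0.04],[0,0,0],0.7],[[0,0,0.04],[0,0,0],0.7],[[0,0,0.03],[0,0,0],0.7],[[0,0,0.005],[0,0,0],0.7],[[0,0,0],[0,0,0],0.7],[[0,0,0],[0,0,0],0.7],[[0,0,0],[0,0,0],0.7]]'
python3 - <<'E'
from h import *
plan(.6613,.139,.094,103.6)
E
```

```text
time: 12.3
tool_pos: [0.6614, 0.1391, 0.1047]
tool_rot: [0.002, -0.118, 0.993, 0.0]
contact_force: [0.4, -0.4, -0.3]
gripper_width: 0.697
grasp_force: 0.0
t 12.3 pos [0.6614 0.1391 0.1047] closeyaw 103.59 tilt [ 0.005  0.001 -1.   ] q6 -1.71 F [ 0.4 -0.4 -0.3] w 0.697
turn rotvec [-0.0002  0.0048 -0.0001] then shift [ 0.0001 -0.0001  0.0107]
```

```bash
python3 -m inch '[[[0,0,0.006],[0,0.003,0],0.7],[[0,0,0.004],[0,0,0],0.7],[[0,0,0],[0,0,0],0.7],[[0,0,0],[0,0,0],0.5]]'; python3 -m inch '[[[0,0,0],[0,0,0],0],[[0,0,0],[0,0,0],0],[[0,0,0],[0,0,0],0],[[0,0,0],[0,0,0],0]]'
python3 - <<'E'
from h import *
plan(.55,-.0625,.2,88.2)
E
```

```text
time: 12.7
tool_pos: [0.6593, 0.1389, 0.0913]
tool_rot: [-0.002, -0.118, 0.993, 0.0]
contact_force: [-0.2, -0.3, 0.3]
gripper_width: 0.544
grasp_force: 0.0
time: 13.1
tool_pos: [0.6605, 0.1391, 0.0929]
tool_rot: [-0.0, -0.118, 0.993, 0.0]
contact_force: [0.4, 0.3, 5.2]
gripper_width: 0.333
grasp_force: 61.3
t 13.1 pos [0.6605 0.1391 0.0929] closeyaw 103.59 tilt [-0.001  0.    -1.   ] q6 -1.71 F [0.4 0.3 5.2] w 0.333
turn rotvec [ 1.000e-04 -7.000e-04  2.686e-01] then shift [ 0.1041 -0.2049 -0.1071]
```

Gripped. Lift gently and check.

```bash
python3 -m inch '[[[0,0,-0.005],[0,0,0],0],[[0,0,-0.015],[0,0,0],0],[[0,0,-0.03],[0,0,0],0],[[0,0,-0.04],[0,0,0],0],[[0,0,-0.04],[0,0,0],0],[[0,0,0],[0,0,0],0],[[0,0,0],[0,0,0],0]]'
python3 - <<'E'
from h import *
im,d,P=cloud("wrist"); save(im,"w7.png"); np.savez("/tmp/w7.npz",im=im,d=d,P=P)
q,m=blob(P,.066,.070,(.64,.13),.12); print(len(q),fit(q,SZ["thick_block"],[-.1,.1,.3]))
q,m=blob(P,.180,.235,(.66,.14),.12); print(np.percentile(P[m][:,2],[2,50,98])) if m.any() else 0
q=tray(im,P,(.548,-.0625),.115);print(len(q),cv2.minAreaRect(q.astype(np.float32)))
plan(.55,-.0625,.17,88.2)
E
```

```text
time: 13.8
tool_pos: [0.6605, 0.1391, 0.2239]
tool_rot: [0.0, -0.118, 0.993, 0.0]
contact_force: [-0.6, 0.6, -0.7]
gripper_width: 0.335
grasp_force: 59.9
2553 (array([645.7, 134.5]), np.float64(8.4), np.float64(0.19))
[0.21259418 0.2141768  0.22917511]
2787 ((580.7771606445312, -66.30274200439453), (57.61990737915039, 128.47344970703125), 87.34342193603516)
t 13.8 pos [0.6596 0.1389 0.2215] closeyaw 103.59 tilt [-0.004 -0.    -1.   ] q6 -1.71 F [-0.   0.7 -1.1] w 0.329
turn rotvec [ 1.000e-04 -3.700e-03  2.686e-01] then shift [ 0.1032 -0.2048  0.0515]
```

View pics/w7.png

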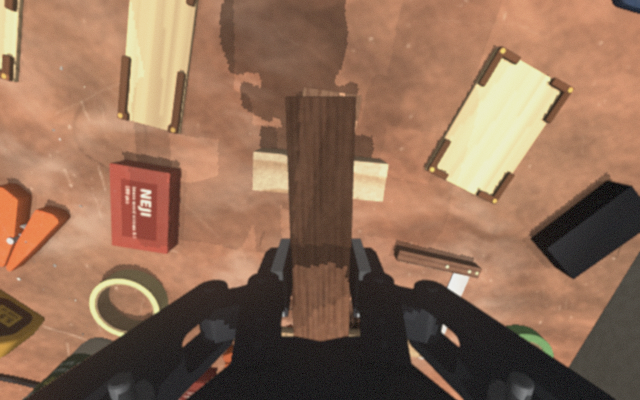

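```bash
python3 - <<'E'
from h import *
for f in ["w1","w4","w5","w6","top0"]:
    z=np.load(f"/tmp/{f}.npz")
    for n,c,r in [("long",(.548,-.0625),.115),("thick",(.472,-.423),.1),("wide",(.557,.316),.1)]:
        q=tray(z["im"],z["P"],c,r)
        if len(q)>300: print(f,n,len(q),np.round(np.hstack(cv2.minAreaRect(q.astype(np.float32))),1))
E
```

```text
w1 thick 960 [ 512.6 -401.5   51.7  106.3   53.5]
w1 wide 5350 [559.2 318.6  93.1 145.6  75.9]
w4 long 7520 [548.6 -60.9  65.7 194.4  89.3]
w4 thick 9543 [ 474.5 -420.2  164.6   74.1    5.4]
w5 long 3576 [548.8 -62.7  62.1 193.7  87.7]
w5 thick 5950 [ 474.3 -419.4  165.    73.1    5.9]
w6 long 692 [578.  -81.7  25.2 131.2  88. ]
w6 wide 7885 [559.6 319.3  93.9 145.5  78.6]
top0 long 1093 [547.7 -63.8  65.1 193.8  88.6]
top0 thick 1116 [ 473.2 -421.1  167.1   74.1    4.2]
top0 wide 1201 [558.4 315.7  94.6 146.7  77. ]
```

Long tray: centre (0.5486, −0.062), long axis 178.4°.

```bash
python3 -m inch '[[[0,0,0],[0,-0.002,0.133],0],[[0,0,0],[0,-0.002,0.132],0],[[0.010,-0.020,0.005],[0,0,0],0],[[0.018,-0.035,0.008],[0,0,0],0],[[0.019,-0.037,0.01],[0,0,0],0],[[0.019,-0.037,0.01],[0,0,0],0],[[0.019,-0.037,0.01],[0,0,0],0],[[0.012,-0.024,0.007],[0,0,0],0]]';python3 -m inch '[[[0.0065,-0.014,0],[0,0,0],0],[[0,0,0],[0,0,0],0],[[0,0,0],[0,0,0],0]]'
python3 - <<'E'
from h import *
im,d,P=cloud("wrist"); save(im,"w8.png"); np.savez("/tmp/w8.npz",im=im,d=d,P=P)
q=tray(im,P,(.5486,-.062),.115);print(len(q),np.hstack(cv2.minAreaRect(q.astype(np.float32))))
q,m=blob(P,.150,.165,(.55,-.062),.11); print(len(q),fit(q,SZ["long_strip"],[1.5]),q.min(0),q.max(0))
plan(.5495,-.062,.017,88.4)
E
```

```text
time: 14.65
tool_pos: [0.5545, -0.0497, 0.1678]
tool_rot: [-0.003, 0.015, 1.0, 0.0]
contact_force: [-0.8, 0.6, -0.6]
gripper_width: 0.334
grasp_force: 59.9
time: 14.95
tool_pos: [0.5511, -0.0616, 0.1713]
tool_rot: [0.0, 0.014, 1.0, 0.0]
contact_force: [0.1, 0.2, -0.7]
gripper_width: 0.333
grasp_force: 59.9
362 [456.53442383 -45.52486801  38.18323135   8.95499802  88.72521973]
15651 (array([522.4, -60.7]), np.float64(88.5), np.float64(1.56)) [470.40170707 -89.00449903] [595.87996757 -33.45771301]
t 15.0 pos [ 0.5514 -0.0613  0.1716] closeyaw 88.45 tilt [ 0.001  0.001 -1.   ] q6 -1.79 F [ 0.8 -0.4 -0.1] w 0.334
turn rotvec [0.0007 0.0012 0.0008] then shift [ 0.0019 -0.0007  0.1546]
```

View pics/w8.png

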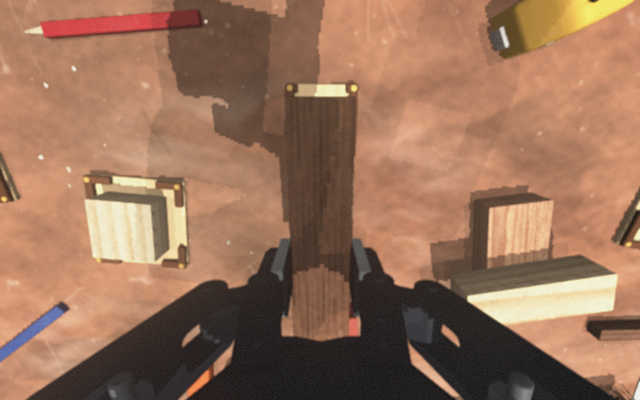

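The strip lies over tray B with its axis aligned; the square block sits in its tray at (130,220). Lowering.

```bash
python3 -m inch '[[[0.0018,-0.0007,0.03],[0,0.001,0],0],[[0,0,0.04],[0,0,0],0],[[0,0,0.035],[0,0,0],0],[[0,0,0.02],[0,0,0],0],[[0,0,0.008],[0,0,0],0],[[0,0,0],[0,0,0],0],[[0,0,0],[0,0,0],0]]'
for i in 1 2 3; do python3 -m inch '[[[0,0,0.001],[0,0,0],0],[[0,0,0],[0,0,0],0]]' | grep -E "pos|contact"; done
```

```text
time: 15.7
tool_pos: [0.5505, -0.0625, 0.0399]
tool_rot: [0.001, 0.013, 1.0, -0.0]
contact_force: [0.5, 0.1, -0.1]
gripper_width: 0.334
grasp_force: 59.9
tool_pos: [0.5502, -0.0629, 0.0389]
contact_force: [-0.5, -0.5, -0.1]
tool_pos: [0.5492, -0.0628, 0.0368]
contact_force: [0.4, -0.1, -2.3]
tool_pos: [0.5489, -0.0627, 0.0353]
contact_force: [-0.5, 0.5, -0.9]
```

```bash
for i in 1 2 3 4 5; do python3 -m inch '[[[0,0,0.001],[0,0,0],0],[[0,0,0],[0,0,0],0]]' | grep -E "pos|contact"; done
```

```text
tool_pos: [0.5489, -0.0627, 0.0342]
contact_force: [-0.8, -0.4, -0.3]
tool_pos: [0.5489, -0.0627, 0.0333]
contact_force: [-0.1, 1.3, -1.0]
tool_pos: [0.549, -0.0626, 0.0323]
contact_force: [-0.4, 0.7, -0.5]
tool_pos: [0.549, -0.0627, 0.0313]
contact_force: [0.7, 0.2, -1.6]
tool_pos: [0.5492, -0.0627, 0.0309]
contact_force: [-1.0, 0.6, 2.9]
```

```bash
python3 -m inch '[[[0,0,0],[0,0,0],0.6],[[0,0,0],[0,0,0],0.6],[[0,0,0],[0,0,0],0.6],[[0,0,-0.01],[0,0,0],0.6],[[0,0,-0.03],[0,0,0],1],[[0,0,-0.05],[0,0,0],1],[[0,0,-0.05],[0,0,0],1],[[0,0,-0.05],[0,0,0],1]]'
python3 -m inch '[[[0,0,-0.03],[0,0,0],1],[[0,0,0],[0,0,0],1]]'
python3 - <<'E'
from h import *
im,d,P=cloud("wrist"); np.savez("/tmp/w9.npz",im=im,d=d,P=P)
q,m=blob(P,.017,.026,(.55,-.062),.11); print(len(q),fit(q,SZ["long_strip"],[1.5]),np.percentile(P[m][:,2],[5,50,95]))
q=tray(im,P,(.5486,-.062),.115);print(len(q),np.hstack(cv2.minAreaRect(q.astype(np.float32))))
plan(.6457,.1347,.22,8.4)
E
```

```text
time: 18.1
tool_pos: [0.5487, -0.0626, 0.2231]
tool_rot: [0.0, 0.014, 1.0, 0.0]
contact_force: [0.6, -0.5, 0.3]
gripper_width: 0.999
grasp_force: 0.0
time: 18.3
tool_pos: [0.5519, -0.0634, 0.2585]
tool_rot: [0.006, 0.014, 1.0, -0.001]
contact_force: [-0.5, 0.2, 0.4]
gripper_width: 0.996
grasp_force: 0.0
3006 (array([548.6, -62.4]), np.float64(88.5), np.float64(0.19)) [0.01990575 0.02115077 0.02236822]
1608 [548.62579346 -61.37018967  63.71457291 194.10116577  86.64537048]
t 18.4 pos [ 0.5506 -0.0631  0.2548] closeyaw 88.41 tilt [ 0.007 -0.002 -1.   ] q6 -1.79 F [0.4 0.3 0.1] w 1.003
turn rotvec [0.0037 0.0068 1.3964] then shift [0.1818 0.123  0.0348]
```

The strip rests flat (top at 21 mm, centred). Next the thick bar.

```bash
python3 -m inch '[[[0,0,0],[0.003,0.006,0.1396],1],[[0,0,0],[0,0,0.1396],1],[[0,0,0],[0,0,0.1396],1],[[0,0,0],[0,0,0.1396],1],[[0,0,0],[0,0,0.1396],1],[[0,0,0],[0,0,0.1396],1],[[0,0,0],[0,0,0.1396],1],[[0,0,0],[0,0,0.1396],1]]'; python3 -m inch '[[[0,0,0],[0,0,0.1396],1],[[0,0,0],[0,0,0.1396],1],[[0.0363,0.0246,0.007],[0,0,0],1],[[0.0363,0.0246,0.007],[0,0,0],1],[[0.0363,0.0246,0.007],[0,0,0],1],[[0.0363,0.0246,0.007],[0,0,0],1],[[0.0363,0.0246,0.007],[0,0,0],1],[[0,0,0],[0,0,0],1]]'
python3 -m inch '[[[0,0,0],[0,0,0],1]]' | head -1
python3 - <<'E'
from h import *
im,d,P=cloud("wrist"); save(im,"w10.png"); np.savez("/tmp/w10.npz",im=im,d=d,P=P)
q,m=blob(P,.065,.071,(.64,.13),.12); print(len(q),fit(q,SZ["thick_block"],[-.1,.1,.3]))
q,m=blob(P,.028,.032,(.64,.13),.12); print(len(q),fit(q,SZ["wide_block"],[1.6,1.9]),q.min(0),q.max(0))
plan(.6457,.1347,.062,8.4)
E
```

```text
time: 19.15
tool_pos: [0.548, -0.0625, 0.2482]
tool_rot: [-0.004, 0.544, 0.839, -0.003]
contact_force: [-0.1, -0.4, -0.1]
gripper_width: 1.005
grasp_force: 0.0
time: 19.95
tool_pos: [0.6431, 0.1389, 0.21]
tool_rot: [-0.004, 0.651, 0.759, -0.005]
contact_force: [-0.6, -0.1, 0.0]
gripper_width: 0.998
grasp_force: 0.0
time: 20.05
5319 (array([646., 135.]), np.float64(8.3), np.float64(0.19))
3327 (array([618.8, 134.5]), np.float64(96.0), np.float64(0.14)) [562.15283267  99.14268024] [676.29825131 169.40008436]
t 20.1 pos [0.643  0.1346 0.2125] closeyaw 8.45 tilt [-0.01  -0.003 -1.   ] q6 -0.05 F [-0.4 -0.3 -0.1] w 0.999
turn rotvec [-0.0099  0.0015  0.0008] then shift [-0.0003  0.0026  0.1505]
```

View pics/w10.png

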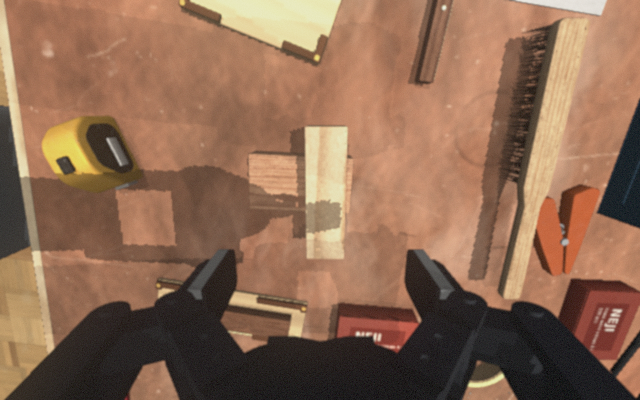

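The bar (326,192) sits on the wide block (272,180), aligned with the gripper. Descend and grip.

```bash
python3 -m inch '[[[0,0.003,0.03],[-0.008,0.001,0],1],[[0,0,0.04],[0,0,0],1],[[0,0,0.04],[0,0,0],1],[[0,0,0.02],[0,0,0],1],[[0,0,0.01],[0,0,0],1],[[0,0,0],[0,0,0],1],[[0,0,0],[0,0,0],1]]'
python3 - <<'E'
from h import *
plan(.646,.135,.062,8.4)
E
```

```text
time: 20.8
tool_pos: [0.6478, 0.1346, 0.0761]
tool_rot: [0.001, 0.654, 0.757, 0.001]
contact_force: [-0.2, 0.2, 0.5]
gripper_width: 0.999
grasp_force: 0.0
t 20.8 pos [0.6478 0.1346 0.0761] closeyaw 8.37 tilt [ 0.004  0.    -1.   ] q6 -0.05 F [-0.2  0.2  0.5] w 0.999
turn rotvec [ 0.0038  0.0004 -0.0005] then shift [ 0.0007 -0.0018  0.0141]
```

```bash
python3 -m inch '[[[0.0005,-0.0015,0.008],[0.003,0,0],1],[[0,0,0.006],[0,0,0],1],[[0,0,0],[0,0,0],1],[[0,0,0],[0,0,0],0],[[0,0,0],[0,0,0],0],[[0,0,0],[0,0,0],0],[[0,0,0],[0,0,0],0],[[0,0,0],[0,0,0],0]]'; python3 -m inch '[[[0,0,0],[0,0,0],0]]';python3 -m inch '[[[0,0,-0.005],[0,0,0],0],[[0,0,-0.015],[0,0,0],0],[[0,0,-0.03],[0,0,0],0],[[0,0,-0.04],[0,0,0],0],[[0,0,-0.04],[0,0,0],0],[[0,0,-0.02],[0,0,0],0],[[0,0,0],[0,0,0],0],[[0,0,0],[0,0,0],0]]'
python3 - <<'E'
from h import *
im,d,P=cloud("wrist"); save(im,"w11.png"); np.savez("/tmp/w11.npz",im=im,d=d,P=P)
q,m=blob(P,.028,.032,(.62,.13),.10); print(len(q),fit(q,SZ["wide_block"],[1.6,1.9]),q.min(0),q.max(0))
q,m=blob(P,.185,.26,(.646,.135),.09); print(np.percentile(P[m][:,2],[2,50,98])) if m.any() else 0
plan(.474,-.42,.2,95.3)
E
```

```text
time: 21.6
tool_pos: [0.6457, 0.1354, 0.0609]
tool_rot: [-0.0, 0.653, 0.757, -0.0]
contact_force: [0.3, -0.6, 1.2]
gripper_width: 0.435
grasp_force: 61.3
time: 21.7
tool_pos: [0.6457, 0.1354, 0.0609]
tool_rot: [-0.0, 0.653, 0.757, -0.0]
contact_force: [0.2, 0.2, 1.8]
gripper_width: 0.436
grasp_force: 61.4
time: 22.5
tool_pos: [0.6453, 0.1354, 0.2105]
tool_rot: [-0.0, 0.653, 0.757, -0.001]
contact_force: [0.2, -0.2, -2.0]
gripper_width: 0.437
grasp_force: 61.2
1550 (array([586.1, 130.9]), np.float64(94.3), np.float64(0.08)) [561.95372778  99.30882254] [598.52320009 160.94081631]
[0.20693851 0.21856342 0.25894929]
t 22.6 pos [0.6446 0.1354 0.2088] closeyaw 8.42 tilt [-0.004 -0.001 -1.   ] q6 -0.05 F [-0.9 -0.7 -1.4] w 0.433
turn rotvec [-0.0035 -0.0032 -1.5164] then shift [ 0.2212 -0.5372  0.0088]
```

View pics/w11.png

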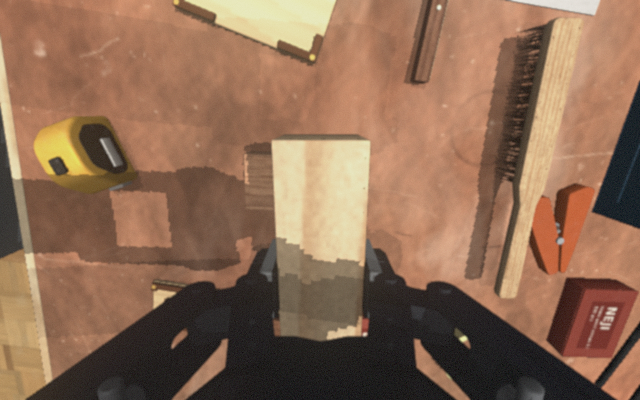

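The bar is held level and the wide block stays put. Turn and travel to tray D.

```bash
python3 -m inch '[[[0,0,0],[-0.003,-0.003,-0.06],0],[[0,0,0],[0,0,-0.136],0],[[0,0,0],[0,0,-0.136],0],[[0,0,0],[0,0,-0.136],0],[[0,0,0],[0,0,-0.136],0],[[0,0,0],[0,0,-0.136],0],[[0,0,0],[0,0,-0.136],0],[[0,0,0],[0,0,-0.136],0]]' | head -2; python3 -m inch '[[[0,0,0],[0,0,-0.136],0],[[0,0,0],[0,0,-0.136],0],[[0,0,0],[0,0,-0.136],0],[[0,0,0],[0,0,-0.096],0],[[0.008,-0.0205,0],[0,0,0],0],[[0.016,-0.039,0],[0,0,0],0],[[0.017,-0.0413,0],[0,0,0],0],[[0.017,-0.0413,0],[0,0,0],0]]' | head -2;  python3 -m inch '[[[0.017,-0.0413,0],[0,0,0],0],[[0.017,-0.0413,0],[0,0,0],0],[[0.017,-0.0413,0],[0,0,0],0],[[0.017,-0.0413,0],[0,0,0],0],[[0.017,-0.0413,0],[0,0,0],0],[[0.017,-0.0413,0],[0,0,0],0],[[0.017,-0.0413,0],[0,0,0],0],[[0.017,-0.0413,0],[0,0,0],0]]'; python3 -m inch '[[[0.017,-0.041,0],[0,0,0],0],[[0.01,-0.024,0],[0,0,0],0],[[0,0,0],[0,0,0],0],[[0,0,0],[0,0,0],0]]'
python3 - <<'E'
from h import *
plan(.474,-.42,.038,95.3)
im,d,P=cloud("wrist"); save(im,"w12.png"); np.savez("/tmp/w12.npz",im=im,d=d,P=P)
q=tray(im,P,(.474,-.42),.1);print(len(q),np.hstack(cv2.minAreaRect(q.astype(np.float32))) if len(q) else 0)
E
```

```text
time: 23.35
tool_pos: [0.6441, 0.1353, 0.2069]
time: 24.15
tool_pos: [0.5989, -0.0123, 0.2075]
time: 24.95
tool_pos: [0.494, -0.3536, 0.2085]
tool_rot: [-0.001, -0.046, 0.999, 0.0]
contact_force: [1.0, 0.4, -1.2]
gripper_width: 0.439
grasp_force: 61.0
time: 25.35
tool_pos: [0.474, -0.4195, 0.209]
tool_rot: [-0.0, -0.045, 0.999, 0.0]
contact_force: [-0.8, -0.3, -1.1]
gripper_width: 0.435
grasp_force: 61.0
t 25.4 pos [ 0.474  -0.4195  0.209 ] closeyaw 95.21 tilt [-0.001  0.001 -1.   ] q6 -2.5 F [-0.8 -0.3 -1.1] w 0.435
turn rotvec [ 0.0009 -0.0008 -0.0015] then shift [ 0.     -0.0005  0.171 ]
0 0
```

View pics/w12.png

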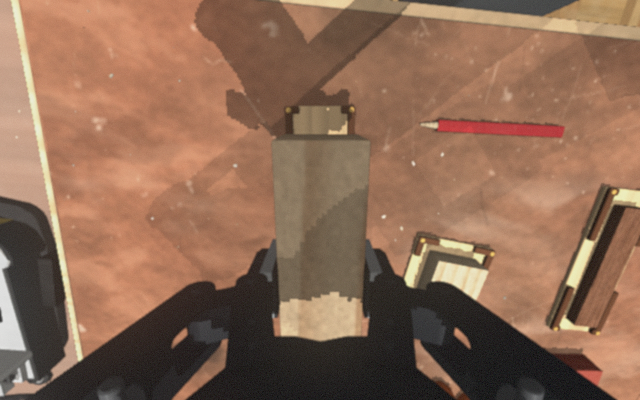

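The bar is aligned over tray D (rim visible at (320,118)). Lowering.

```bash
python3 -m inch '[[[0,-0.0005,0.03],[0,0,0],0],[[0,0,0.045],[0,0,0],0],[[0,0,0.045],[0,0,0],0],[[0,0,0.03],[0,0,0],0],[[0,0,0.015],[0,0,0],0],[[0,0,0],[0,0,0],0],[[0,0,0],[0,0,0],0]]'
for i in 1 2 3 4 5; do python3 -m inch '[[[0,0,0.001],[0,0,0],0],[[0,0,0],[0,0,0],0]]' | grep -E "pos|contact"; done
```

```text
time: 26.1
tool_pos: [0.4763, -0.4212, 0.048]
tool_rot: [0.001, -0.047, 0.999, -0.002]
contact_force: [-0.6, -0.9, -0.8]
gripper_width: 0.435
grasp_force: 61.1
tool_pos: [0.4765, -0.4221, 0.048]
contact_force: [0.1, 0.2, -0.3]
tool_pos: [0.4756, -0.4214, 0.0454]
contact_force: [-1.2, 0.4, -1.1]
tool_pos: [0.4752, -0.421, 0.0435]
contact_force: [0.2, 0.6, -0.8]
tool_pos: [0.4752, -0.421, 0.0424]
contact_force: [-0.1, 0.2, -1.6]
tool_pos: [0.4752, -0.4211, 0.0415]
contact_force: [-0.0, -0.2, -0.2]
```

```bash
for i in 1 2 3 4 5; do python3 -m inch '[[[0,0,0.001],[0,0,0],0],[[0,0,0],[0,0,0],0]]' | grep -E "pos|contact"; done
```

```text
tool_pos: [0.4753, -0.421, 0.0405]
contact_force: [0.1, -0.9, 0.1]
tool_pos: [0.4753, -0.421, 0.0395]
contact_force: [0.3, 0.1, -0.6]
tool_pos: [0.4753, -0.421, 0.0385]
contact_force: [-0.6, -0.6, -1.3]
tool_pos: [0.4753, -0.421, 0.0375]
contact_force: [-0.4, 0.1, -1.1]
tool_pos: [0.4755, -0.4212, 0.0369]
contact_force: [0.4, 0.7, 0.4]
```

```bash
python3 -m inch '[[[0,0,0.0005],[0,0,0],0],[[0,0,0],[0,0,0],0.8],[[0,0,0],[0,0,0],0.8],[[0,0,0],[0,0,0],0.8],[[0,0,-0.01],[0,0,0],1],[[0,0,-0.04],[0,0,0],1],[[0,0,-0.05],[0,0,0],1],[[0,0,-0.05],[0,0,0],1]]'
python3 -m inch '[[[0,0,-0.05],[0,0,0],1],[[0,0,0],[0,0,0],1]]'|head -2
python3 - <<'E'
from h import *
im,d,P=cloud("wrist"); np.savez("/tmp/w13.npz",im=im,d=d,P=P)
q,m=blob(P,.038,.050,(.475,-.42),.09); print(len(q),fit(q,SZ["thick_block"],[1.66]),np.percentile(P[m][:,2],[5,50,95]))
q=tray(im,P,(.474,-.42),.1);print(len(q),np.hstack(cv2.minAreaRect(q.astype(np.float32))))
im,d,P=cloud("top"); np.savez("/tmp/top13.npz",im=im,d=d,P=P)
q,m=blob(P,.024,.036,(.62,.134),.10); print(len(q),fit(q,SZ["wide_block"],[1.6,1.9]),q.min(0),q.max(0))
plan(.6188,.1345,.2,96)
E
```

```text
time: 28.9
tool_pos: [0.4747, -0.4203, 0.1879]
tool_rot: [0.001, -0.046, 0.999, -0.001]
contact_force: [0.7, -0.9, 1.3]
gripper_width: 1.006
grasp_force: 0.0
time: 29.1
tool_pos: [0.478, -0.4237, 0.248]
3669 (array([ 476.5, -420.9]), np.float64(95.2), np.float64(0.16)) [0.04298067 0.04418016 0.04531204]
421 [ 503.60406494 -416.35168457  103.60100555   69.66246796    4.98556614]
575 (array([616.9, 131.7]), np.float64(94.5), np.float64(0.1)) [560.05103585  98.72059089] [673.47399781 163.82508415]
t 29.2 pos [ 0.4758 -0.4213  0.2396] closeyaw 95.28 tilt [ 0.006 -0.007 -1.   ] q6 -2.5 F [ 0.6 -0.3 -0.9] w 1.0
turn rotvec [-0.0075  0.0048 -0.0125] then shift [-0.2003  0.5378  0.0396]
```

The bar rests flat (top at 44 mm, within 2.5 mm of centre). Now the wide block.

```bash
python3 -m inch '[[[-0.01,0.025,0],[-0.004,0.003,-0.006],1],[[-0.0155,0.0415,0.003],[0,0,-0.006],1],[[-0.0155,0.0415,0.003],[0,0,0],1],[[-0.0155,0.0415,0.003],[0,0,0],1],[[-0.0155,0.0415,0.003],[0,0,0],1],[[-0.0155,0.0415,0.003],[0,0,0],1],[[-0.0155,0.0415,0.003],[0,0,0],1],[[-0.0155,0.0415,0.003],[0,0,0],1]]'|head -2; python3 -m inch '[[[-0.0155,0.0415,0.003],[0,0,0],1],[[-0.0155,0.0415,0.003],[0,0,0],1],[[-0.0155,0.0415,0.003],[0,0,0],1],[[-0.0155,0.0415,0.003],[0,0,0],1],[[-0.0155,0.0415,0.003],[0,0,0],1],[[-0.005,0.015,0.003],[0,0,0],1],[[0,0,0],[0,0,0],1],[[0,0,0],[0,0,0],1]]'
python3 - <<'E'
from h import *
im,d,P=cloud("wrist"); save(im,"w14.png"); np.savez("/tmp/w14.npz",im=im,d=d,P=P)
q,m=blob(P,.028,.032,(.62,.134),.10); print(len(q),fit(q,SZ["wide_block"],[1.6,1.9]),q.min(0),q.max(0))
plan(.6185,.134,.024,95)
E
```

```text
time: 30.0
tool_pos: [0.5596, -0.0924, 0.2129]
time: 30.8
tool_pos: [0.6187, 0.1345, 0.1959]
tool_rot: [-0.002, -0.052, 0.999, -0.0]
contact_force: [0.5, -0.1, 0.4]
gripper_width: 1.002
grasp_force: 0.0
6100 (array([618.2, 134. ]), np.float64(95.8), np.float64(0.13)) [560.95117537  98.71516192] [675.59300995 168.85844269]
t 30.9 pos [0.6189 0.134  0.1965] closeyaw 95.91 tilt [-0.003 -0.    -1.   ] q6 -1.58 F [ 0.4 -0.2  0.1] w 0.997
turn rotvec [ 0.0003 -0.0032  0.0159] then shift [ 0.0004 -0.      0.1725]
```

View pics/w14.png

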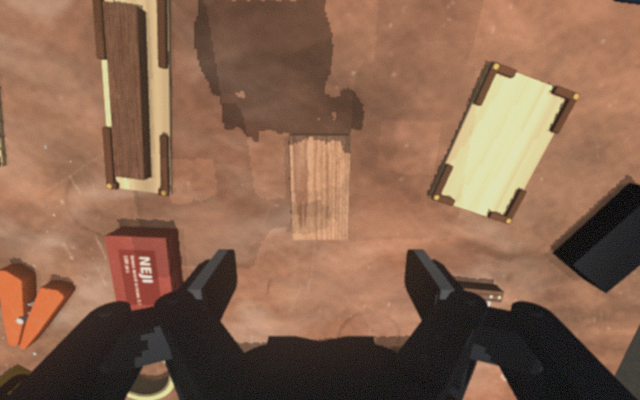

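The wide block (320,187) is now bare and aligned; it is the reddish one, and the black look-alike is at (605,240). Descend and grip.

```bash
python3 -m inch '[[[0,0,0.03],[0,-0.003,0],1],[[0,0,0.045],[0,0,0],1],[[0,0,0.045],[0,0,0],1],[[0,0,0.03],[0,0,0],1],[[0,0,0.015],[0,0,0],1],[[0,0,0],[0,0,0],1],[[0,0,0],[0,0,0],1],[[0,0,0],[0,0,0],1]]'
```

```text
time: 31.65
tool_pos: [0.6217, 0.1353, 0.0352]
tool_rot: [0.003, -0.052, 0.999, 0.001]
contact_force: [0.0, -0.1, 0.5]
gripper_width: 1.0
grasp_force: 0.0
```

```bash
python3 - <<'E'
from h import *
plan(.6183,.134,.026,95.8)
E
```

```text
t 31.6 pos [0.6217 0.1353 0.0352] closeyaw 95.94 tilt [ 0.006  0.002 -1.   ] q6 -1.58 F [ 0.  -0.1  0.5] w 1.0
turn rotvec [0.0009 0.0063 0.0025] then shift [ 0.0035 -0.001   0.0092]
```

```bash
python3 -m inch '[[[0.002,-0.0005,0.005],[0,0.004,0],1],[[0,0,0.002],[0,0,0],1],[[0,0,0],[0,0,0],1],[[0,0,0],[0,0,0],0],[[0,0,0],[0,0,0],0],[[0,0,0],[0,0,0],0],[[0,0,0],[0,0,0],0],[[0,0,0],[0,0,0],0]]'; python3 -m inch '[[[0,0,-0.005],[0,0,0],0],[[0,0,-0.015],[0,0,0],0],[[0,0,-0.03],[0,0,0],0],[[0,0,-0.04],[0,0,0],0],[[0,0,-0.04],[0,0,0],0],[[0,0,0],[0,0,0],0],[[0,0,0],[0,0,0],0]]'
python3 - <<'E'
from h import *
plan(.559,.318,.16,77)
E
```

```text
time: 32.45
tool_pos: [0.6181, 0.1349, 0.0258]
tool_rot: [-0.001, -0.052, 0.999, 0.0]
contact_force: [0.6, -0.1, 2.4]
gripper_width: 0.686
grasp_force: 67.1
time: 33.15
tool_pos: [0.6188, 0.1348, 0.1576]
tool_rot: [0.0, -0.052, 0.999, 0.0]
contact_force: [0.0, 0.5, -0.8]
gripper_width: 0.689
grasp_force: 66.8
t 33.1 pos [0.6188 0.1348 0.1576] closeyaw 95.97 tilt [ 0.001  0.001 -1.   ] q6 -1.58 F [ 0.   0.5 -0.8] w 0.689
turn rotvec [0.0011 0.0008 0.3311] then shift [ 0.0994  0.165  -0.0024]
```

```bash
python3 - <<'E'
from h import *
for f in ["w14","w6","w7"]:
    z=np.load(f"/tmp/{f}.npz"); q=tray(z["im"],z["P"],(.559,.318),.1); print(f,len(q),fit(q,(94,144),[1.35],0),np.round(np.hstack(cv2.minAreaRect(q.astype(np.float32))),1), q.mean(0), np.degrees(np.arctan2(*np.linalg.eigh(np.cov(q.T))[1][::-1,1])))
E
python3 -m inch '[[[0,0,0],[0,0,0.11],0],[[0,0,0],[0,0,0.11],0],[[0,0,0],[0,0,0.107],0],[[0.01,0.017,0],[0,0,0],0],[[0.018,0.029,0],[0,0,0],0],[[0.02,0.033,0],[0,0,0],0],[[0.02,0.033,0],[0,0,0],0],[[0.02,0.033,0],[0,0,0],0]]'|head -2; python3 -m inch '[[[0.0115,0.02,0],[0,0,0],0],[[0,0,0],[0,0,0],0],[[0,0,0],[0,0,0],0]]'
python3 - <<'E'
from h import *
plan(.5585,.318,.032,77.2)
im,d,P=cloud("wrist"); save(im,"w15.png")
E
```

```text
w14 10161 (array([559.5, 319.8]), np.float64(78.3), np.float64(0.0)) [559.6 320.4  92.7 146.   80.9] [555.22282633 320.38152354] 168.84902075737386
w6 7885 (array([559.4, 318.8]), np.float64(77.4), np.float64(0.0)) [559.6 319.3  93.9 145.5  78.6] [556.02721046 319.89949849] 168.91506549809017
w7 9193 (array([559.4, 319.2]), np.float64(77.2), np.float64(0.0)) [559.4 319.6  94.1 146.3  78.4] [555.53053691 319.47754433] 168.4117867438626
time: 33.95
tool_pos: [0.5621, 0.2962, 0.1529]
time: 34.25
tool_pos: [0.5562, 0.3173, 0.1535]
tool_rot: [-0.003, 0.111, 0.994, -0.001]
contact_force: [-0.3, -0.2, -2.4]
gripper_width: 0.689
grasp_force: 66.7
t 34.2 pos [0.5562 0.3173 0.1535] closeyaw 77.3 tilt [-0.006 -0.001 -1.   ] q6 -0.95 F [-0.3 -0.2 -2.4] w 0.689
turn rotvec [-0.0025 -0.0053  0.0017] then shift [-0.0021  0.0012  0.1215]
```

View pics/w15.png

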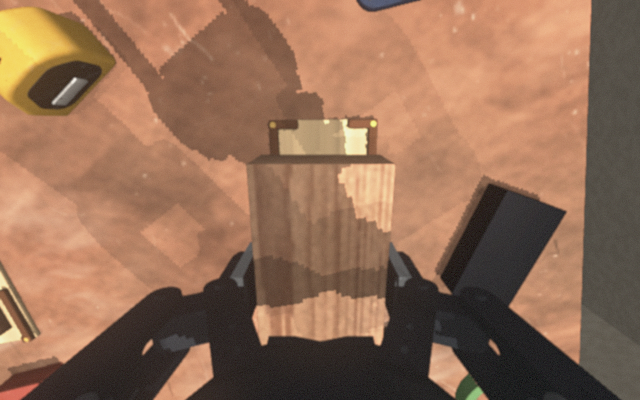

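The block is aligned over the wide tray (rim at (323,122)). Lowering.

```bash
python3 -m inch '[[[-0.001,0.0015,0.025],[0,-0.003,0],0],[[0,0,0.04],[0,0,0],0],[[0,0,0.03],[0,0,0],0],[[0,0,0.018],[0,0,0],0],[[0,0,0],[0,0,0],0],[[0,0,0],[0,0,0],0]]'
for i in 1 2 3 4; do python3 -m inch '[[[0,0,0.001],[0,0,0],0],[[0,0,0],[0,0,0],0]]' | grep -E "pos|contact"; done
```

```text
time: 34.9
tool_pos: [0.5594, 0.3185, 0.0433]
tool_rot: [0.001, 0.112, 0.994, 0.0]
contact_force: [0.4, 0.5, -0.4]
gripper_width: 0.694
grasp_force: 66.8
tool_pos: [0.5601, 0.3194, 0.0438]
contact_force: [-0.7, -0.1, -1.1]
tool_pos: [0.559, 0.3191, 0.0413]
contact_force: [-0.1, 0.0, -1.5]
tool_pos: [0.5585, 0.3189, 0.0395]
contact_force: [0.2, -0.6, -1.1]
tool_pos: [0.5585, 0.3188, 0.0383]
contact_force: [-0.1, -0.2, -1.4]
```

```bash
python3 -m inch '[[[0,0,0.002],[0,0,0],0],[[0,0,0],[0,0,0],0]]' | grep -E "pos|contact"; for i in 1 2 3 4 5 ; do python3 -m inch '[[[0,0,0.001],[0,0,0],0],[[0,0,0],[0,0,0],0]]' | grep -E "pos|contact"; done
```

```text
tool_pos: [0.5585, 0.3188, 0.0362]
contact_force: [0.1, -0.5, -1.3]
tool_pos: [0.5586, 0.3189, 0.0354]
contact_force: [-0.7, 0.1, -1.9]
tool_pos: [0.5587, 0.3189, 0.0345]
contact_force: [-0.5, 0.4, -2.1]
tool_pos: [0.5586, 0.3189, 0.0335]
contact_force: [-1.3, -1.3, -0.7]
tool_pos: [0.5586, 0.3189, 0.0324]
contact_force: [-0.5, -0.5, -1.5]
tool_pos: [0.5588, 0.3189, 0.0319]
contact_force: [0.2, -0.2, 0.2]
```

```bash
python3 -m inch '[[[0,0,0.0005],[0,0,0],0],[[0,0,0],[0,0,0],1],[[0,0,0],[0,0,0],1],[[0,0,0],[0,0,0],1],[[0,0,-0.01],[0,0,0],1],[[0,0,-0.04],[0,0,0],1],[[0,0,-0.05],[0,0,0],1],[[0,0,-0.05],[0,0,0],1]]'
python3 -m inch '[[[0,0,-0.05],[0,0,0],1],[[0,0,-0.03],[0,0,0],1],[[0,0,0],[0,0,0],1],[[0,0,0],[0,0,0],1],[[0,0,0],[0,0,0],1]]'|head -2
python3 - <<'E'
from h import *
im,d,P=cloud("wrist")
q,m=blob(P,.028,.042,(.559,.319),.09); print(len(q),fit(q,SZ["wide_block"],[1.35]),np.percentile(P[m][:,2],[5,50,95]))
im,d,P=cloud("top"); 
for n,c,a,b,r in [("square_block",(.579,-.252),.030,.042,.06),("long_strip",(.549,-.062),.017,.026,.1),("thick_block",(.476,-.421),.038,.05,.08),("wide_block",(.559,.319),.03,.042,.08)]:
    q,m=blob(P,a,b,c,r); print(n,len(q),q.mean(0) if len(q) else 0,np.percentile(P[m][:,2],[5,50,95]).round(4) if len(q) else 0)
E
```

```text
time: 37.7
tool_pos: [0.5582, 0.3187, 0.1828]
tool_rot: [-0.0, 0.111, 0.994, -0.0]
contact_force: [1.3, 0.5, 0.5]
gripper_width: 1.001
grasp_force: 0.0
time: 38.2
tool_pos: [0.5578, 0.3185, 0.2592]
4375 (array([558.8, 319.3]), np.float64(77.3), np.float64(0.12)) [0.03487348 0.03612937 0.03735938]
square_block 348 [ 577.31953919 -255.75489892] [0.0313 0.0365 0.0408]
long_strip 215 [550.4054618  -65.80993391] [0.0177 0.0212 0.0249]
thick_block 506 [ 475.79977285 -421.78138512] [0.04   0.0444 0.0488]
wide_block 267 [579.48266133 302.77954187] [0.0318 0.0363 0.041 ]
```

All four rest at the right heights (36, 21, 44 and 36 mm tops). Handing in.

```bash
python3 -c "
from plant import manip
print(manip.job_done())"
```

```text
the job is handed in; nothing more can be done
None
```

I took the pile apart from the top down and laid all four pieces flat in their trays. The camera put each piece's top at the height expected for resting on the tray floor, and I handed the job in after about 38 s of the 122 s allowed.

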